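# Release a pull tester and take out the tested coupon

### The arm

A 7-joint arm with a two-finger parallel gripper is mounted at the origin on the work surface. World frame = base frame: x ahead of the robot, y to its left, z up, the work surface at z = 0. Lengths are in mm, angles in degrees, forces in N, time in s.
With the tool pointing down it reaches from about 400 to 925 mm from the base axis. Payload 5.6 kg.
Tool frame: the origin (TCP) lies on the mounting face of the last link; the fingertips stand 173 mm ahead of it and the grasp point (between the pads) lies 155 mm ahead of it; y points along the fingers, z is the direction in which the jaws open and shut, and the axes are right-handed (so a half turn about y gives the same grasp; the last joint's range is limited). The gripper opens to 85 mm and grips with 20 to 120 N. Pads are 22 mm wide; open, the fingers measure 114 mm over their backs; the gripper's body (76 mm by 85 mm) begins 54 mm behind the grasp point. The pads swing forward as they close: fully open they stand 13 mm farther back than shut.
Start: joints at [69.099, 26.786, -0.665, 91.828, 0.344, 61.387, -3.226], TCP at [205.542, -616.647, 404.69] pointing down, gripper open.
Joint ranges: [-144.91, 144.91], [-17.63, 115.5], [-89.93, 88.59], [15.96, 139.68], [-74.01, 254.01], [8.47, 105.57], [-167.45, 167.45]. Speed limits (degrees/s): [147.25, 147.25, 180, 180, 180, 180, 180].

### API

Orientations are given as [roll, pitch, yaw] about the fixed x, y, z axes, in that order (R = Rz(yaw) Ry(pitch) Rx(roll)).
In Python, from bench import bot, imaging gives the robot as it stands. The module is installed in compiled form; this text tells all that it offers.
- The arm moves only by the tool step_arm, never from a script. Its argument "targets" is a list that holds one entry, the list of rows, each a list of 7 numbers: the shift along the tool's x, y, z each as a share of 400 mm, from -1 to 1, then the turn, a rotation vector about the tool's x, y, z each as a share of 180 degrees, from -1 to 1, then the opening, from 0 (shut) to 1 (fully open). A call has 1 to 12 rows; each row is the pose to reach, as a shift and turn from the pose measured when the call began, along the tool's axes at that moment, turning the shorter way round; what a row does not reach only later rows make up. A row lasts 1/12 s, in which the tool goes at most 41.7 mm and 7.16 degrees, less where a joint would pass 70% of its speed; a pose out of reach is approached as far as the arm can. A call with a number of a shift or a turn outside -1 to 1 is refused whole. A call with a gripper value outside its range is refused whole. The fingers move at their own pace and stop on an object; the grip force is fixed at half the most. Time passes only in rows, so rows that repeat a pose let the fingers close. It gives the time, the measured TCP pose, the force and the opening at its end, in the units of the state.
- bot.get_obs(): the state, without advancing time (a new reading comes with each control period).
- imaging.read_camera(name): name is "side" or "top" or "wrist"; returns (picture, depth): 400x640x3 uint8, red, green, blue; 400x640 float32, mm along the optical axis (not along the pixel's ray), 0 where there is no reading.
- imaging.calibration(name): a dict with "K" (3x3 intrinsics, pixels), "xyz" and "attitude" of the camera in the world. Camera axes: x right, y down, z forward; pixel columns grow to the right and rows downward; lengths in mm; the calibration is good to about 2 mm. A picture is of the moment at which its call begins: read the wrist's pose just before it. calibration takes no time and is no camera call; for the wrist camera it gives the pose at the moment of the call.
- bot.sign_off(): hands the job in, once; it reports no verdict.
The state is a dict: "time_s": time; "qpos": joint angles; "qd": joint speeds; "joint_torque": joint torques, N m; "tcp_pos": TCP position; "orientation": TCP orientation; "force": force on the tool from outside, world axes, zero at the start; "torque": the same for the moment, N m; "width": opening from 0.0 (shut) to 1.0 (fully open).
Only numpy, scipy, OpenCV 4.12 (cv2) and the standard library are available. Lean on these libraries where they do the work, as an engineer would, in place of code of your own. Each camera call takes 0.05 s, during which the arm holds its last target. There are 200 camera calls.

### The job

The pull test is over: flick the pawl's thumb tab so that the pawl flips clear of the ratchet wheel and stays off, then ease the crank back slowly (taking at least a second for each quarter turn) until the jaw carriage is fully home. Then lift the freed copper coupon out of the jaws and lay it gently and flat inside the shallow black tray, leaving the pawl off, the crank home and the other things on the bench where they are.

Things in the scene. Friction and masses are not known exactly. Their poses are not given: they have to be found in the camera images.
- tester: Hand-crank pull tester fixed to the bench: grey base plate 160 x 450 x 18 mm. Origin: centre of its underside. Its y runs along its length: drum and crank at the -y end, fixed jaw and dial (99 mm high) at the +y end; its x points away from the robot at yaw 0. Two guide rods between the jaws, tops 42 mm high. Except the crank nothing is higher than 76 mm between drum and dial, 105 mm elsewhere.
- drum_axis (a point): Point on the vertical axis of drum, ratchet wheel and crank, at the wheel's top face: x 0, y -130 mm in the tester's frame, 70 mm above the bench. The steel ratchet wheel is 100 mm across and 10 mm thick, 12 sawteeth 8 mm deep. The pawl lies at its -y, -x side.
- crank (a joint): Turn of drum and crank, rad. 0 = coupon taut; grows as it is eased back, clockwise from above; 2.5 = fully home on a stop. Starts at 0 to 0.45. The knob stands at the angle (2.5 - value) from the tester's +x, counted towards its +y: at home it points along +x. With the pawl on it backs less than one tooth (0.52 rad). It stays where left: drag 0.25 N m, about 3.5 N at the knob.
- crank_knob (a point): Centre of the top of the crank's upright black knob, a grip that spins freely on its pin: 22 mm in diameter, 75 mm from the drum axis, from 90 to 140 mm above the bench. The crank arm below it is 24 mm wide, its top 90 mm above the bench.
- pawl (a joint): Angle of the pawl, rad: -0.19 = nose at the root of the teeth, 0 = just outside the teeth, 0.16 = dead centre of its toggle spring, 0.42 = off stop. At first it rests on the wheel, between -0.19 and 0. Pushed past dead centre it snaps to the off stop and stays; short of that it springs back onto the wheel.
- pawl_tab (a point): Middle of the top edge of the pawl's thumb tab: an upright steel plate 28 mm wide (along the tester's x with the pawl on), 6 mm thick, 63 to 105 mm above the bench, 45 mm from the pawl's vertical pivot (tester's x -44, y -186 mm), on its -x side. To take the pawl off push the tab towards the tester's +y with 3 to 4 N: 7 to 16 mm to dead centre, 19 to 27 mm to the off stop.
- coupon: Copper dog-bone coupon lying in the jaws, 180 mm long along its y, 12 mm thick, about 0.43 kg: neck 16 mm wide, 132 mm long, heads 40 x 24 mm. Origin: centre of its underside, 56 mm above the bench in the jaws. Its -y head lies on the moving carriage, held down by two lips until the carriage is home; its +y head lies in an open pocket with 4 mm play. Then it lifts straight up.
- neck (a point): On the tester: the middle of the part of the coupon's neck that is bare on both sides when the carriage is home, at mid thickness: 62 mm above the bench. Bare for 38 mm either way along the tester's y; the coupon's own middle lies 15 to 19 mm to its -y side.
- tray: Shallow black open tray, fixed to the bench: 240 (x) x 180 (y) mm, walls 4 mm thick and 16 mm high, floor 4 mm thick; the coupon fits in along its x. Origin: centre of its underside. It stands left or right of the tester; the grey bin with compartments (200 x 150 mm, 42 mm high) stands on the other side.
- multimeter: Bystander: handheld multimeter lying behind the tester, 90 x 185 x 38 mm. Origin: centre of its underside.
- screwdriver: Bystander: screwdriver 190 mm long lying behind on the right.
- spanner: Bystander: spanner 170 mm long lying behind the tester.
- spray_can: Bystander: spray can 64 mm in diameter, 170 mm high, standing behind the tester.
- tape_roll: Bystander: roll of paper tape, 84 mm across, 22 mm high, lying at the left behind.
Not all that is in view belongs to the job. There is more than one size of the coupon; the job needs the middle-sized.

How it is judged (in metres and radians):
On the way, in this order (a step that is already met when the one before it is completed fails the run):
1. the pawl is flipped off the wheel and stays off (value of joint pawl above 0.3 rad), for 0.2 s.
2. the crank is eased fully home with the pawl off (value of joint crank above 2.4 rad and velocity of joint crank below 0.1 rad/s and value of joint pawl above 0.3 rad), for 0.2 s.
3. the coupon is lifted clear of the jaws (height (world z) of coupon above 0.078 m).
At the end, for the whole second after the job is handed in: The coupon lies at rest and flat (within 0.06 rad) on the tray's floor, either face up (not on its walls), its middle inside the tray's walls; the crank is home (joint above 2.35 of 2.5 rad) and the pawl is off (above 0.3 rad) (x of coupon in the frame of tray between -0.11 and 0.11 m and y of coupon in the frame of tray between -0.08 and 0.08 m and ((angle between coupon's own z axis and vertical below 0.06 rad and height (world z) of coupon below 0.01 m) or (angle between coupon's own z axis and vertical above 3.08 rad and height (world z) of coupon below 0.022 m)) and linear speed of coupon below 0.02 m/s and value of joint crank above 2.35 rad and value of joint pawl above 0.3 rad); the robot touches nothing.
It fails at once if the crank is let fly or thrown back (faster than 3 rad/s) (velocity of joint crank above 3 rad/s).
It fails at once if the coupon is dropped into the tray (moving faster than 0.6 m/s less than 50 mm above the bench) (height (world z) of coupon below 0.05 m and linear speed of coupon above 0.6 m/s).
It fails at once if another thing on the bench is pushed more than 40 mm (distance of any of multimeter, screwdriver, spanner, spray_can, tape_roll from where it was at the start of the episode above 0.04 m).
It also fails if it takes over 64 s, if anything falls off the work surface, if the arm or the gripper's body presses on something with over 40 N, if the wrist force passes 120 N, or if a joint passes its speed limit or range.

## Working session

There is one attempt and no reset: what is moved stays moved. The work goes in short steps, Python scripts to look and compute and a tool call to move; the robot and the scene stay as the last step left them, time stands still between calls to the robot, and variables do not carry over. Pictures are saved under pics/ and viewed, about 8 in all and at most 12, crops included, and the job is handed in when it is done.

Besides the shell and the picture viewer there is one more tool, called after ">>>" by a JSON object that holds its "api" and its "payload". step_arm: Moves the arm, as the interface text tells. Its arguments: {"type":"object","properties":{"targets":{"type":"array"}},"required":["targets"]}

```bash
mkdir -p pics; cat > h.py <<'E'
import numpy as np, cv2
from scipy.spatial.transform import Rotation as R
from bench import bot, imaging
def cam(n):
    c=imaging.calibration(n); p,d=imaging.read_camera(n); return p,d,c
E
python3 - <<'E'
from h import *
o=bot.get_obs(); print(o)
for n in ("top","side"):
    p,d,c=cam(n); print(n,c)
    cv2.imwrite(f"pics/{n}0.png",p[:,:,::-1]); np.savez(f"{n}0.npz",p=p,d=d)
print(imaging.calibration("wrist"))
E
```

```text
{'time_s': 0.0, 'qpos': array([69.09796634, 26.8393007 , -0.66556377, 91.883369  ,  0.34520008,
       61.38599856, -3.22456426]), 'qd': array([-0.00351212, -0.10579688, -0.03267021,  0.05935836,  0.05973678,
        0.10609454,  0.03207829]), 'joint_torque': array([ 1.48238337e-04, -5.32380939e+01,  2.12732982e-02, -2.51303244e+01,
        1.13758404e-02,  7.81415234e-03,  3.91333822e-05]), 'tcp_pos': array([ 205.4610227 , -616.39951577,  403.68297776]), 'orientation': array([-9.01063843e+01, -8.23797559e-03, -1.61562769e+02]), 'force': array([-0.09865993, -0.55035623,  0.18239697]), 'torque': array([ 0.01777957, -0.01247669,  0.00237958]), 'width': 1.001701082595811}
top {'K': array([[477.84818527,   0.        , 315.35409031],
       [  0.        , 477.84818527, 199.65123361],
       [  0.        ,   0.        ,   1.        ]]), 'xyz': array([ 397.16143049,  117.655885  , 1586.7651745 ]), 'attitude': array([-173.68592844,   -0.50921666,  -90.11208998])}
side {'K': array([[520.38465453,   0.        , 317.50073126],
       [  0.        , 520.38465453, 203.2370751 ],
       [  0.        ,   0.        ,   1.        ]]), 'xyz': array([-141.51125958, 1263.84583891, 1487.17184707]), 'attitude': array([-135.98997484,    1.14622851, -150.83487166])}
{'K': array([[276.46812694,   0.        , 314.85528521],
       [  0.        , 276.46812694, 201.24947151],
       [  0.        ,   0.        ,   1.        ]]), 'xyz': array([ 276.25396588, -593.3964507 ,  371.90324009]), 'attitude': array([ 1.62912775e+02,  7.92637797e-02, -7.15062883e+01])}
```

View pics/top0.png

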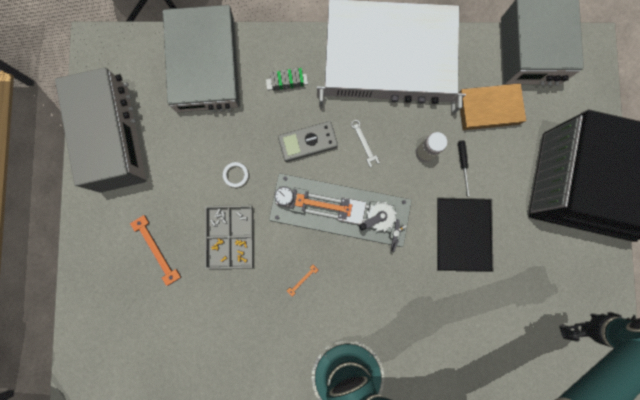

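View pics/side0.png

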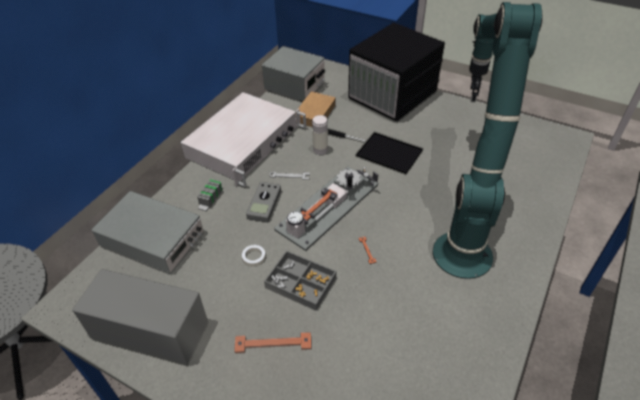

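```bash
cat >> h.py <<'E'
def ray(c,uv):
    Rm=R.from_euler('xyz',c['attitude'],degrees=True).as_matrix()
    v=np.linalg.inv(c['K'])@np.array([uv[0],uv[1],1.0]); return np.array(c['xyz']),Rm@v
def plane(c,uv,z):
    o,v=ray(c,uv); return o+v*(z-o[2])/v[2]
def dep(c,d,uv):
    o,v=ray(c,uv); return o+v*np.median(d[int(uv[1])-1:int(uv[1])+2,int(uv[0])-1:int(uv[0])+2])
def tri(c1,u1,c2,u2):
    o1,v1=ray(c1,u1);o2,v2=ray(c2,u2); A=np.c_[v1,-v2]; s=np.linalg.lstsq(A,o2-o1,rcond=None)[0]
    a=o1+v1*s[0];b=o2+v2*s[1]; return (a+b)/2,np.linalg.norm(a-b)
def move(dw,turn=(0,0,0),o=None):
    "world shift -> tool shares"
    o=o or bot.get_obs(); Rm=R.from_euler('xyz',o['orientation'],degrees=True)
    return np.round(Rm.inv().apply(dw)/400,4)
E
python3 - <<'E'
from h import *
f=np.load('top0.npz');p,d=f['p'],f['d'];c=imaging.calibration('top')
for n,uv,z in [('c1',(280,176),18),('c2',(410,205),18),('c3',(403,246),18),('c4',(271,221),18),('tray1',(437,198),16),('tray2',(492,198),16),('tray3',(493,271),16),('tray4',(438,271),16),('tab',(393,247),105),('drum',(381,217),70)]:
    print(n,plane(c,uv,z).round(),dep(c,d,uv).round())
crop=p[165:260,260:420]; cv2.imwrite('pics/crop0.png',cv2.resize(crop,None,fx=5,fy=5,interpolation=cv2.INTER_CUBIC)[:,:,::-1])
E
```

```text
c1 [650. 221.  18.] [650. 221.  16.]
c2 [ 553. -209.   18.] [ 553. -210.   14.]
c3 [ 418. -183.   18.] [ 418. -186.    4.]
c4 [500. 249.  18.] [501. 250.   7.]
tray1 [ 576. -300.   16.] [ 577. -303.    5.]
tray2 [ 576. -483.   16.] [ 578. -489.    0.]
tray3 [ 336. -476.   16.] [ 335. -482.    1.]
tray4 [ 336. -296.   16.] [ 336. -299.    4.]
tab [ 414. -136.  105.] [ 414. -138.   91.]
drum [ 509. -105.   70.] [ 507. -101.   95.]
```

View pics/crop0.png

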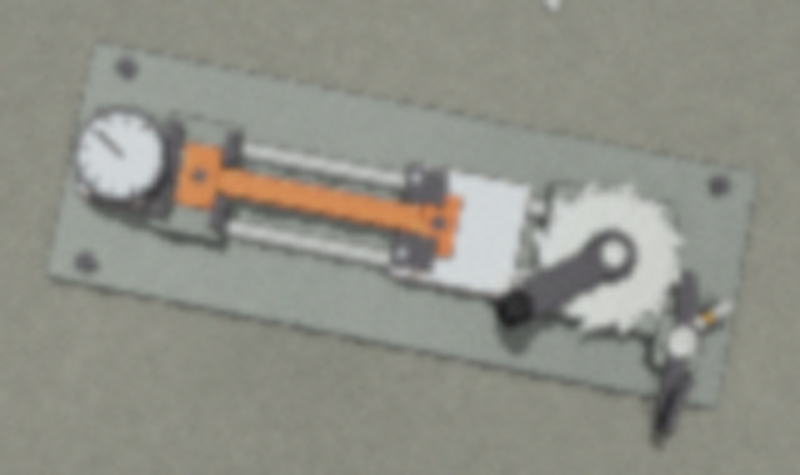

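```bash
cat > T.py <<'E'
from h import *
c=imaging.calibration('top')
P=np.array([plane(c,u,18)[:2] for u in [(279,173.6),(411,199.4),(403.4,246),(270,220)]])
Q=np.array([[80,225],[80,-225],[-80,-225],[-80,225]])
if __name__=='__main__':
    cen=P.mean(0); A=P-cen; th=np.arctan2((Q[:,0]*A[:,1]-Q[:,1]*A[:,0]).sum(),(Q*A).sum()); print('cen',cen.round(1),'yaw',np.degrees(th).round(2))
    Rm=np.array([[np.cos(th),-np.sin(th)],[np.sin(th),np.cos(th)]]); print('resid',(A-Q@Rm.T).round(1).tolist())
    w=lambda q:(cen+Rm@np.array(q)).round(1)
    print('drum',w((0,-130)),'pivot',w((-44,-186)),'tab~',w((-89,-190)))
    for n,u,z in [('knob',(363.2,226.2),140),('hub',(382.6,216.5),90),('pivot',(396.6,233.4),75),('tab',(392.8,247),105)]:
        q=plane(c,u,z)[:2]; print(n,q.round(1),'tester',(Rm.T@(q-cen)).round(1))
E
python3 T.py
```

```text
cen [537.6  19.7] yaw -11.09
resid [[-1.5, -1.2], [-1.6, 3.3], [1.9, 1.2], [1.2, -3.4]]
drum [ 512.6 -107.9] pivot [ 458.7 -154.4] tab~ [ 413.8 -149.7]
knob [476.1 -40.4] tester [-48.8 -70.7]
hub [ 509.3 -107.2] tester [  -3.4 -130. ]
pivot [ 456.8 -152.9] tester [ -46.2 -184.9]
tab [ 413.6 -134.9] tester [ -92.  -175.6]
```

>>> {"api": "step_arm", "payload": {"targets": [[[-0.711, -0.04, -0.711, 0, -0.33, 0, 0], [-0.711, -0.04, -0.711, 0, -0.33, 0, 0], [-0.711, -0.04, -0.711, 0, -0.33, 0, 0], [-0.711, -0.04, -0.711, 0, -0.33, 0, 0], [-0.711, -0.04, -0.711, 0, -0.33, 0, 0], [-0.711, -0.04, -0.711, 0, -0.33, 0, 0], [-0.711, -0.04, -0.711, 0, -0.33, 0, 0], [-0.711, -0.04, -0.711, 0, -0.33, 0, 0], [-0.711, -0.04, -0.711, 0, -0.33, 0, 0], [-0.711, -0.04, -0.711, 0, -0.33, 0, 0], [-0.711, -0.04, -0.711, 0, -0.33, 0, 0]]]}}

```text
time_s: 1.02
tcp_pos: [387.8, -251.1, 420.7]
orientation: [-90.0, 0.2, -101.6]
force: [-0.1, 1.2, -0.3]
width: 0.005
```

```bash
python3 - <<'E'
from h import *
o=bot.get_obs(); print(o['time_s'],o['tcp_pos'].round(1),o['orientation'].round(1),o['qpos'].round(1),o['width'])
print(move(np.array([460,-120,420])-o['tcp_pos']), -(-101.1-o['orientation'][2])/180)
p,d,c=cam('wrist'); cv2.imwrite('pics/w1.png',p[:,:,::-1]); np.savez('w1.npz',p=p,d=d,**c)
E
```

```text
1.0167 [ 387.8 -251.1  420.7] [ -90.     0.2 -101.6] [ 50.5   9.2 -23.7 114.9   4.2  56.8  13.1] 0.005008201762122541
[-0.3573  0.0028  0.1108] -0.0028734783111626742
```

>>> {"api": "step_arm", "payload": {"targets": [[[-0.36, 0, 0.11, 0, 0, 0, 0], [-0.36, 0, 0.11, 0, 0, 0, 0], [-0.36, 0, 0.11, 0, 0, 0, 0], [-0.36, 0, 0.11, 0, 0, 0, 0], [-0.36, 0, 0.11, 0, 0, 0, 0], [-0.36, 0, 0.11, 0, 0, 0, 0]]]}}

```text
time_s: 1.57
tcp_pos: [459.4, -121.8, 420.3]
orientation: [-90.1, 0.1, -101.7]
force: [0.3, -1.0, 0.9]
width: -0.0
```

```bash
python3 - <<'E'
from h import *
o=bot.get_obs(); print(o['time_s'],o['tcp_pos'].round(1),o['orientation'].round(1),o['qpos'].round(1))
p,d,c=cam('wrist'); cv2.imwrite('pics/w2.png',p[:,:,::-1]); np.savez('w2.npz',p=p,d=d,**c)
a=np.load('w1.npz')['p']
cv2.imwrite('pics/w12.png',np.vstack([a[:300],p[:300]])[:,:,::-1])
E
```

```text
1.5667 [ 459.4 -121.8  420.3] [-9.010e+01  1.000e-01 -1.017e+02] [ 37.5  11.4 -29.8 113.    6.6  57.3  -7. ]
```

View pics/w12.png

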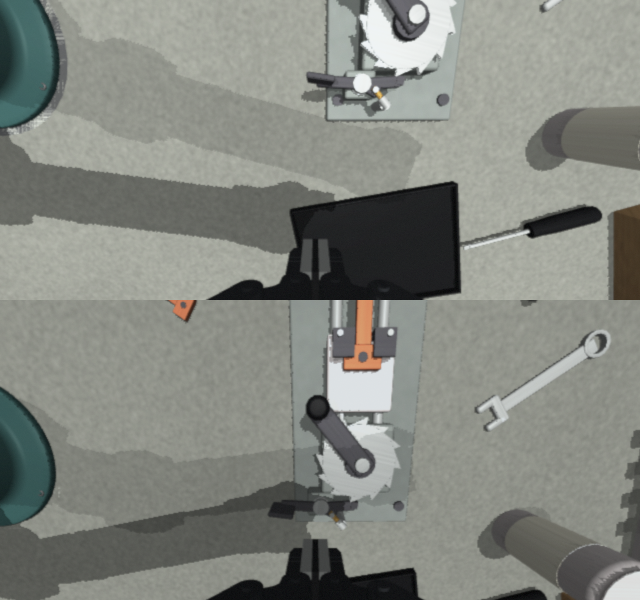

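```bash
python3 - <<'E'
from h import *
a=dict(np.load('w1.npz'));b=dict(np.load('w2.npz'));ct=imaging.calibration('top')
print('tab w1w2',tri(a,(321,78),b,(282,217)),'top-w2',tri(ct,(392.8,247),b,(282,217)))
print('tab plane',plane(a,(321,78),105).round(1),plane(b,(282,217),105).round(1),dep(a,a['d'],(321,78)).round(1),dep(b,b['d'],(282,214)).round(1))
print('knob tri',tri(ct,(363.2,226.2),b,(317,107)),plane(b,(317,107),140).round(1),dep(b,b['d'],(317,107)).round(1))
print('hub w1',plane(a,(416,14),90),dep(a,a['d'],(416,14)),'w2',plane(b,(362,165),90),dep(b,b['d'],(362,165)))
print('pivot w1',plane(a,(362,83),75),dep(a,a['d'],(362,83)))
g=np.vstack([cv2.resize(a['p'][50:125,290:410],None,fx=6,fy=6),cv2.resize(b['p'][80:225,260:400][:, :120],None,fx=6,fy=6)[-150*6+600:]])
g=np.hstack([cv2.resize(a['p'][50:125,290:350],(400,500)),cv2.resize(b['p'][170:230,260:308],(400,500))])
cv2.imwrite('pics/tab.png',g[:,:,::-1])
E
```

```text
tab w1w2 (array([ 416.37687858, -144.83055723,  102.15696403]), np.float64(1.6972955863119574)) top-w2 (array([ 416.5451291 , -137.35697504,  113.5919914 ]), np.float64(9.769164369792993))
tab plane [ 415.5 -144.8  105. ] [ 417.7 -144.3  105. ] [ 415.5 -144.7  104.2] [ 418.1 -141.6  103. ]
knob tri (array([477.1007654 , -41.4050211 , 129.33984418]), np.float64(0.785449209381651)) [477.3 -41.6 140. ] [477.4 -41.6 139.1]
hub w1 [ 514.13979952 -106.65857856   90.        ] [ 512.38298838 -107.78458104   94.70653435] w2 [ 513.92627353 -108.39532798   90.        ] [ 513.23999092 -107.37004684   95.14991282]
pivot w1 [ 458.12815296 -154.59566454   75.        ] [ 459.2839189 -154.105189    68.4715855]
```

View pics/tab.png

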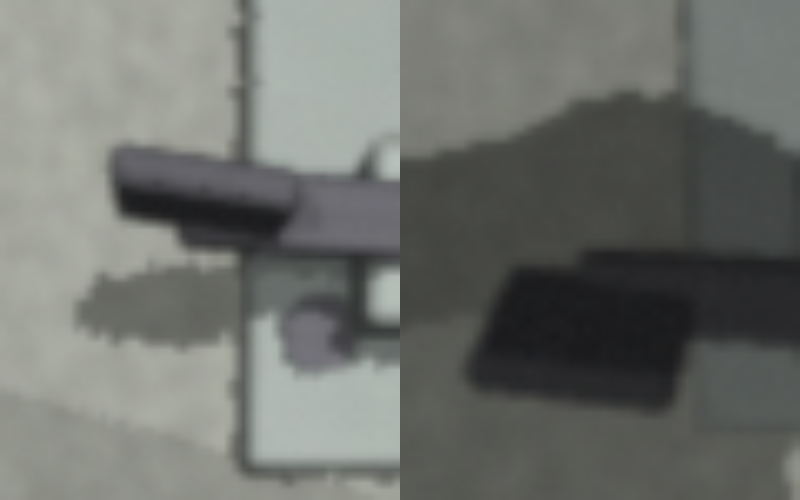

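>>> {"api": "step_arm", "payload": {"targets": [[[0.153, 0, -0.0945, 0, 0, 0, 0], [0.153, 0.1, -0.0945, 0, 0, 0, 0], [0.153, 0.2, -0.0945, 0, 0, 0, 0], [0.153, 0.3, -0.0945, 0, 0, 0, 0], [0.153, 0.36, -0.0945, 0, 0, 0, 0], [0.153, 0.4, -0.0945, 0, 0, 0, 0], [0.153, 0.4175, -0.0945, 0, 0, 0, 0], [0.153, 0.4175, -0.0945, 0, 0, 0, 0], [0.153, 0.4175, -0.0945, 0, 0, 0, 0]]]}}

```text
time_s: 2.37
tcp_pos: [409.0, -176.1, 253.6]
orientation: [-90.1, 0.0, -102.0]
force: [0.6, 0.6, -0.1]
width: -0.0
```

>>> {"api": "step_arm", "payload": {"targets": [[[-0.015, 0, 0, 0, 0, 0, 0], [-0.03, 0, 0, 0, 0, 0, 0], [-0.04, 0, 0, 0, 0, 0, 0], [-0.045, 0, 0, 0, 0, 0, 0], [-0.05, 0, 0, 0, 0, 0, 0], [-0.055, 0, 0, 0, 0, 0, 0], [-0.06, 0, 0, 0, 0, 0, 0], [-0.065, 0, 0, 0, 0, 0, 0], [-0.07, 0, 0, 0, 0, 0, 0], [-0.075, 0, 0, 0, 0, 0, 0]]]}}

```text
time_s: 3.2
tcp_pos: [415.2, -146.3, 253.5]
orientation: [-90.1, 0.1, -102.0]
force: [-0.3, 0.0, 0.6]
width: 0.002
```

>>> {"api": "step_arm", "payload": {"targets": [[[-0.005, 0, 0, 0, 0, 0, 0], [-0.01, 0, 0, 0, 0, 0, 0], [-0.015, 0, 0, 0, 0, 0, 0], [-0.02, 0, 0, 0, 0, 0, 0], [-0.02, 0, 0, 0, 0, 0, 0]]]}}

```text
time_s: 3.62
tcp_pos: [416.8, -138.2, 253.4]
orientation: [-90.1, 0.1, -101.9]
force: [-0.2, 0.1, -0.3]
width: 0.001
```

```bash
python3 - <<'E'
from h import *
p,d,c=cam('wrist'); cv2.imwrite('pics/w3.png',p[:,:,::-1]); np.savez('w3.npz',p=p,d=d,**c)
E
```

```text
(no output)
```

View pics/w3.png

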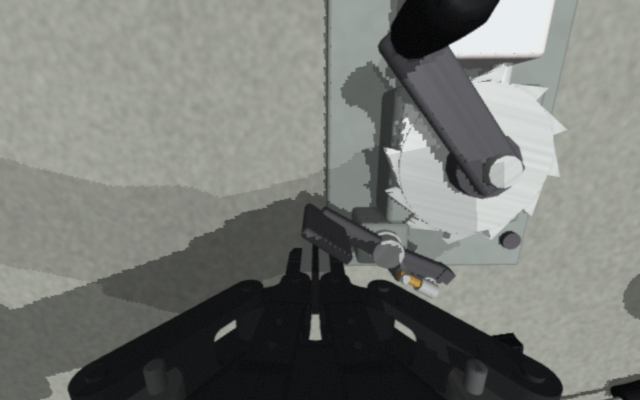

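>>> {"api": "step_arm", "payload": {"targets": [[[0.03, 0, 0, 0, 0, 0, 0], [0.03, -0.08, 0, 0, 0, 0, 0], [0.03, -0.16, 0, 0, 0, 0, 0], [0.03, -0.217, 0, 0, 0, 0, 0], [-0.06, -0.217, 0.03, 0, 0, 0, 1], [-0.15, -0.217, 0.06, 0, 0, 0, 1], [-0.22, -0.217, 0.08, 0, 0, 0, 1], [-0.268, -0.217, 0.098, 0, 0, 0, 1], [-0.268, -0.217, 0.098, 0, 0, 0, 1], [-0.268, -0.217, 0.098, 0, 0, 0, 1]]]}}

```text
time_s: 4.5
tcp_pos: [477.7, -40.8, 340.1]
orientation: [-90.1, 0.1, -101.8]
force: [-0.9, -0.8, -0.9]
width: 0.849
```

```bash
python3 - <<'E'
from h import *
o=bot.get_obs(); print(o['time_s'],o['tcp_pos'].round(1),o['orientation'].round(2),o['qpos'].round(1))
p,d,c=cam('wrist'); cv2.imwrite('pics/w4.png',p[:,:,::-1])
s,_,cs=cam('side'); np.savez('s1.npz',p=s)
o=bot.get_obs()
print(move(np.array([477.3,-41.5,280])-o['tcp_pos']))
E
```

```text
4.5 [477.7 -40.8 340.1] [-9.0120e+01  7.0000e-02 -1.0179e+02] [ 26.6  18.5 -30.  116.9  12.3  47.6 -22.2]
[-0.0025  0.1499  0.0006]
```

View pics/w4.png

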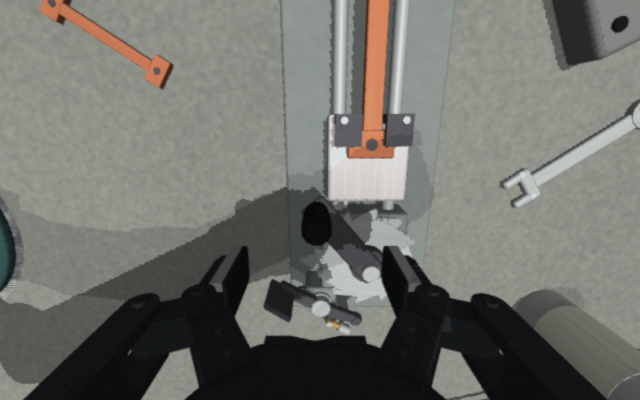

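>>> {"api": "step_arm", "payload": {"targets": [[[-0.001, 0.05, 0, 0, 0, 0, 0.7], [-0.001, 0.1, 0, 0, 0, 0, 0.7], [-0.001, 0.15, 0, 0, 0, 0, 0.7], [-0.001, 0.15, 0, 0, 0, 0, 0.7], [-0.001, 0.15, 0, 0, 0, 0, 0], [-0.001, 0.15, 0, 0, 0, 0, 0], [-0.001, 0.15, 0, 0, 0, 0, 0], [-0.001, 0.15, 0, 0, 0, 0, 0], [-0.001, 0.15, 0, 0, 0, 0, 0], [-0.001, 0.15, 0, 0, 0, 0, 0]]]}}

```text
time_s: 5.43
tcp_pos: [477.6, -42.4, 281.3]
orientation: [-90.0, -0.0, -102.0]
force: [0.3, -2.0, 7.4]
width: 0.239
```

```bash
python3 - <<'E'
from h import *
o=bot.get_obs(); print(o['time_s'],o['tcp_pos'].round(1),o['orientation'].round(2),o['force'].round(1),o['width'])
D=np.array([513.3,-107.5]); k=o['tcp_pos'][:2]-D; print(np.hypot(*k)); 
a0=np.arctan2(k[1],k[0]); print('value',2.5-(a0+np.radians(11.1)))
a1=np.radians(-11.1)
Rm=R.from_euler('xyz',o['orientation'],degrees=True)
N=32
for i in range(1,N+1):
    a=a0+(a1-0.02-a0)*i/N; t=np.r_[D+75*np.array([np.cos(a),np.sin(a)]),o['tcp_pos'][2]]
    print(i,(Rm.inv().apply(t-o['tcp_pos'])/400).round(4).tolist())
E
```

```text
5.4333 [477.6 -42.4 281.3] [-9.0000e+01 -2.0000e-02 -1.0202e+02] [ 0.3 -2.   7.4] 0.23944792404329227
74.22376538512776
value 0.2335413366884218
1 [-0.0099, -0.0, 0.0092]
2 [-0.0175, -0.0, 0.0202]
3 [-0.0243, -0.0, 0.0317]
4 [-0.0302, -0.0, 0.0437]
5 [-0.0353, -0.0, 0.0561]
6 [-0.0395, -0.0, 0.0688]
7 [-0.0428, -0.0, 0.0818]
8 [-0.0452, -0.0, 0.095]
9 [-0.0465, -0.0, 0.1083]
10 [-0.047, -0.0, 0.1217]
11 [-0.0465, -0.0, 0.1351]
12 [-0.045, -0.0, 0.1484]
13 [-0.0426, -0.0, 0.1616]
14 [-0.0392, -0.0, 0.1746]
15 [-0.035, -0.0, 0.1873]
16 [-0.0298, -0.0, 0.1996]
17 [-0.0238, -0.0, 0.2116]
18 [-0.0169, -0.0, 0.2231]
19 [-0.0092, -0.0, 0.234]
20 [-0.0008, -0.0, 0.2445]
21 [0.0084, 0.0, 0.2542]
22 [0.0182, 0.0, 0.2633]
23 [0.0287, 0.0, 0.2717]
24 [0.0397, 0.0, 0.2793]
25 [0.0512, 0.0, 0.2861]
26 [0.0632, 0.0, 0.292]
27 [0.0756, 0.0, 0.2971]
28 [0.0884, 0.0, 0.3013]
29 [0.1013, 0.0, 0.3046]
30 [0.1145, 0.0, 0.3069]
31 [0.1279, 0.0, 0.3083]
32 [0.1412, 0.0, 0.3087]
```

>>> {"api": "step_arm", "payload": {"targets": [[[-0.009, 0, 0.009, 0, 0, 0, 0], [-0.0165, 0, 0.02, 0, 0, 0, 0], [-0.0235, 0, 0.0317, 0, 0, 0, 0], [-0.03, 0, 0.0437, 0, 0, 0, 0], [-0.035, 0, 0.056, 0, 0, 0, 0], [-0.0395, 0, 0.0688, 0, 0, 0, 0], [-0.0428, 0, 0.0818, 0, 0, 0, 0], [-0.0452, 0, 0.095, 0, 0, 0, 0], [-0.0465, 0, 0.1083, 0, 0, 0, 0], [-0.047, 0, 0.1217, 0, 0, 0, 0]]]}}

```text
time_s: 6.27
tcp_pos: [529.4, -34.7, 281.4]
orientation: [-90.1, -0.1, -102.0]
force: [-5.4, -4.6, 4.8]
width: 0.236
```

```bash
cat > arc.py <<'E'
from h import *
o=bot.get_obs(); print(o['time_s'],o['tcp_pos'].round(1),o['orientation'].round(2),o['force'].round(1),o['width'])
D=np.array([513.3,-107.5]); k=o['tcp_pos'][:2]-D; print(np.hypot(*k)); 
a0=np.arctan2(k[1],k[0]); print('value',2.5-(a0+np.radians(11.1)))
a1=np.radians(-11.1)
Rm=R.from_euler('xyz',o['orientation'],degrees=True)
N=int(np.ceil((a0-a1+.02)/.075))
for i in range(1,min(N,13)+1):
    a=a0+(a1-0.02-a0)*i/N; t=np.r_[D+75*np.array([np.cos(a),np.sin(a)]),281]
    print(i,N,(Rm.inv().apply(t-o['tcp_pos'])/400).round(4).tolist())
E
python3 arc.py
```

```text
6.2667 [529.4 -34.7 281.4] [ -90.08   -0.11 -102.04] [-5.4 -4.6  4.8] 0.2361857809608178
74.5637232939803
value 0.9530146132148465
1 21 [-0.0005, 0.0009, 0.014]
2 21 [0.0012, 0.0009, 0.0279]
3 21 [0.0039, 0.0009, 0.0416]
4 21 [0.0076, 0.0008, 0.0551]
5 21 [0.0123, 0.0008, 0.0683]
6 21 [0.018, 0.0008, 0.081]
7 21 [0.0246, 0.0008, 0.0934]
8 21 [0.0321, 0.0008, 0.1052]
9 21 [0.0405, 0.0008, 0.1164]
10 21 [0.0497, 0.0008, 0.1269]
11 21 [0.0596, 0.0008, 0.1368]
12 21 [0.0703, 0.0008, 0.1458]
13 21 [0.0816, 0.0009, 0.1541]
```

>>> {"api": "step_arm", "payload": {"targets": [[[-0.0005, 0, 0.014, 0, 0, 0, 0], [0.0012, 0, 0.028, 0, 0, 0, 0], [0.004, 0, 0.0415, 0, 0, 0, 0], [0.0075, 0, 0.055, 0, 0, 0, 0], [0.0123, 0, 0.068, 0, 0, 0, 0], [0.018, 0, 0.081, 0, 0, 0, 0], [0.0246, 0, 0.0934, 0, 0, 0, 0], [0.032, 0, 0.105, 0, 0, 0, 0], [0.0405, 0, 0.1164, 0, 0, 0, 0], [0.05, 0, 0.127, 0, 0, 0, 0], [0.0596, 0, 0.137, 0, 0, 0, 0], [0.07, 0, 0.146, 0, 0, 0, 0]]]}}

```text
time_s: 7.27
tcp_pos: [580.5, -73.2, 281.4]
orientation: [-90.2, -0.1, -102.0]
force: [-7.8, 1.2, 5.5]
width: 0.24
```

```bash
python3 arc.py
```

```text
7.2667 [580.5 -73.2 281.4] [-9.0230e+01 -7.0000e-02 -1.0199e+02] [-7.8  1.2  5.5] 0.2396948957686201
75.47319112888445
value 1.8348188103763712
1 10 [0.011, 0.0009, 0.0068]
2 10 [0.0218, 0.0009, 0.0138]
3 10 [0.033, 0.0009, 0.0201]
4 10 [0.0446, 0.0009, 0.0256]
5 10 [0.0566, 0.0009, 0.0303]
6 10 [0.0688, 0.0009, 0.0341]
7 10 [0.0813, 0.0009, 0.0371]
8 10 [0.094, 0.0009, 0.0392]
9 10 [0.1067, 0.0009, 0.0405]
10 10 [0.1196, 0.0009, 0.0409]
```

>>> {"api": "step_arm", "payload": {"targets": [[[0.011, 0, 0.007, 0, 0, 0, 0], [0.022, 0, 0.0138, 0, 0, 0, 0], [0.033, 0, 0.02, 0, 0, 0, 0], [0.0446, 0, 0.0256, 0, 0, 0, 0], [0.0566, 0, 0.03, 0, 0, 0, 0], [0.0688, 0, 0.034, 0, 0, 0, 0], [0.081, 0, 0.037, 0, 0, 0, 0], [0.094, 0, 0.039, 0, 0, 0, 0], [0.104, 0, 0.0403, 0, 0, 0, 0], [0.113, 0, 0.0407, 0, 0, 0, 0], [0.119, 0, 0.0409, 0, 0, 0, 0], [0.119, 0, 0.0409, 0, 0, 0, 0]]]}}

```text
time_s: 8.27
tcp_pos: [587.2, -123.4, 281.5]
orientation: [-90.1, -0.0, -102.0]
force: [1.8, 3.8, -0.9]
width: 0.241
```

>>> {"api": "step_arm", "payload": {"targets": [[[0.001, 0, 0, 0, 0, 0, 0], [0.003, 0, 0, 0, 0, 0, 0], [0.004, 0, 0, 0, 0, 0, 0], [0.004, 0, 0, 0, 0, 0, 0]]]}}

```text
time_s: 8.6
tcp_pos: [587.0, -123.8, 281.5]
orientation: [-90.1, 0.1, -102.0]
force: [1.6, 6.6, -0.8]
width: 0.238
```

```bash
python3 arc.py
```

```text
8.6 [ 587.  -123.8  281.5] [-9.0100e+01  9.0000e-02 -1.0195e+02] [ 1.6  6.6 -0.8] 0.23792785435616096
75.52571664774156
value 2.524358232187224
```

>>> {"api": "step_arm", "payload": {"targets": [[[0, 0, 0, 0, 0, 0, 0.7], [0, 0, 0, 0, 0, 0, 0.7], [0, 0, 0, 0, 0, 0, 0.7], [0, 0, 0, 0, 0, 0, 0.7], [0, -0.08, 0, 0, 0, 0, 0.7], [0, -0.17, 0, 0, 0, 0, 0.7], [-0.1, -0.25, -0.05, 0, 0, 0, 0.7], [-0.18, -0.295, -0.1, 0, 0, 0, 0.7], [-0.27, -0.295, -0.15, 0, 0, 0, 0.7], [-0.375, -0.295, -0.197, 0, 0, 0, 0.7], [-0.375, -0.295, -0.197, 0, 0, 0, 0.7], [-0.375, -0.295, -0.197, 0, 0, 0, 0.7]]]}}

```text
time_s: 9.6
tcp_pos: [539.9, 43.8, 400.9]
orientation: [-90.0, 0.2, -101.5]
force: [0.6, -0.7, 0.1]
width: 0.698
```

```bash
python3 - <<'E'
from h import *
o=bot.get_obs(); print(o['time_s'],o['tcp_pos'].round(1),o['orientation'].round(2),o['qpos'].round(1))
p,d,c=cam('wrist'); np.savez('w5.npz',p=p,d=d,**c); cv2.imwrite('pics/w5.png',p[:,:,::-1])
h=cv2.cvtColor(p,cv2.COLOR_RGB2HSV); m=cv2.inRange(h,(3,120,90),(20,255,255))
n,l,s,ce=cv2.connectedComponentsWithStats(m)
for i in range(1,n):
    if s[i,4]>150: print(s[i],ce[i].round(1))
E
```

```text
9.6 [539.9  43.8 400.9] [ -90.04    0.16 -101.52] [ 18.2  20.3 -32.3 105.7  12.5  57.6 -30.7]
[ 299   60   41  168 3121] [318.7 136.3]
[  74   98   97   71 1161] [121.  132.5]
```

View pics/w5.png

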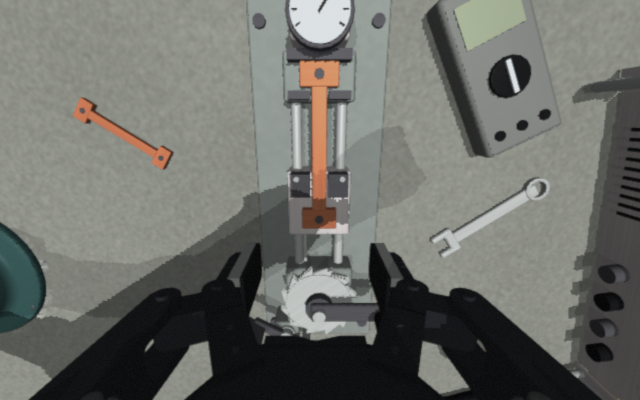

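```bash
python3 - <<'E'
from h import *
f=dict(np.load('w5.npz'));p,d=f['p'],f['d']
for r in (75,105,135,165,219): 
    row=cv2.inRange(cv2.cvtColor(p,cv2.COLOR_RGB2HSV),(3,100,60),(20,255,255))[r,280:360]; x=np.nonzero(row)[0]+280
    u=((x.min()+x.max())/2,r); print(r,x.min(),x.max(),plane(f,u,68).round(1),dep(f,d,u).round(1))
t,dt,ct=cam('top'); m=cv2.inRange(cv2.cvtColor(t,cv2.COLOR_RGB2HSV),(3,100,60),(20,255,255)); m[:, :270]=0; m[:170]=0;m[250:]=0
n,l,s,ce=cv2.connectedComponentsWithStats(m); print(s[1:],ce[1:].round(1))
i=1+np.argmax(s[1:,4]); 
ww=cv2.inRange(cv2.cvtColor(p,cv2.COLOR_RGB2HSV),(3,100,60),(20,255,255)); ww[:,:280]=0; ww[:,360:]=0
def ends(mm):
    ys,xs=np.nonzero(mm); q=np.c_[xs,ys].astype(np.float32); (cx,cy),wh,a=cv2.minAreaRect(q); b=cv2.boxPoints(((cx,cy),wh,a)); 
    e=[(b[k]+b[(k+1)%4])/2 for k in range(4)]; L=[np.linalg.norm(b[k]-b[(k+1)%4]) for k in range(4)]
    o=np.argsort(L)[:2]; return [e[k] for k in o]
et=sorted(ends(l==i),key=lambda e:e[0]); ew=sorted(ends(ww),key=lambda e:e[1]); print(et,ew)
for a,b in zip(et,ew): print(tri(ct,a,f,b),plane(ct,a,68).round(1),plane(f,b,68).round(1))
A=[plane(f,(319.5,r),68)[:2] for r in (99,170)]
Y=np.radians(-11.1); Rm=np.array([[np.cos(Y),-np.sin(Y)],[np.sin(Y),np.cos(Y)]]); D=np.array([513.3,-107.5])
for q in A+[plane(f,b,68)[:2] for b in ew]: print('tester',(Rm.T@(q-D)+[0,-130]).round(1))
E
```

```text
75 300 338 [566.4 155.2  68. ] [566.5 155.3  67.7]
105 312 326 [560.9 127.4  68. ] [561.  127.5  66.3]
135 312 326 [555.1  97.9  68. ] [555.1  97.8  67.1]
165 312 325 [548.3  66.6  68. ] [548.3  66.5  67.6]
219 303 335 [536.6   4.6  68. ] [536.6   4.4  67.5]
[[294 194  37  15 243]] [[309.2 201.9]]
[array([294.07376, 199.1885 ], dtype=float32), array([330.49997, 202.49997], dtype=float32)] [array([319.,  60.], dtype=float32), array([319., 227.], dtype=float32)]
(array([570.05117695, 172.96202651,  41.30293692]), np.float64(0.7074758394471241)) [566.7 171.9  68. ] [569.1 168.5  68. ]
(array([542.25526937,  60.58846358, 226.95689687]), np.float64(6.35092485379159)) [556.   55.4  68. ] [534.6  -5.2  68. ]
tester [  2.  115.5]
tester [ 1.9 42. ]
tester [  1.6 151.6]
tester [  1.3 -25.5]
```

>>> {"api": "step_arm", "payload": {"targets": [[[-0.08, 0, 0.006, 0, 0, 0, 0.6], [-0.126, 0.05, 0.011, 0, 0, 0, 0.6], [-0.126, 0.15, 0.011, 0, 0, 0, 0.6], [-0.126, 0.24, 0.011, 0, 0, 0, 0.6], [-0.126, 0.32, 0.011, 0, 0, 0, 0.6], [-0.126, 0.35, 0.011, 0, 0, 0, 0.6], [-0.126, 0.35, 0.011, 0, 0, 0, 0.6], [-0.126, 0.35, 0.011, 0, 0, 0, 0.6]]]}}

```text
time_s: 10.37
tcp_pos: [556.5, 86.2, 260.3]
orientation: [-90.1, 0.0, -102.0]
force: [0.7, -0.2, 0.7]
width: 0.6
```

```bash
python3 - <<'E'
from h import *
o=bot.get_obs(); print(o['time_s'],o['tcp_pos'].round(1),o['orientation'].round(2),move(np.array([554.2,92.4,220])-o['tcp_pos']))
E
```

```text
10.3667 [556.5  86.2 260.3] [-9.0060e+01  1.0000e-02 -1.0202e+02] [-0.0139  0.1008 -0.0087]
```

>>> {"api": "step_arm", "payload": {"targets": [[[-0.014, 0.03, -0.009, 0, -0.004, 0, 0.6], [-0.014, 0.06, -0.009, 0, -0.004, 0, 0.6], [-0.014, 0.09, -0.009, 0, -0.004, 0, 0.6], [-0.014, 0.1, -0.009, 0, -0.004, 0, 0.6], [-0.014, 0.1, -0.009, 0, -0.004, 0, 0.6], [-0.014, 0.1, -0.009, 0, -0.004, 0, 0.6]]]}}

```text
time_s: 10.87
tcp_pos: [554.1, 92.5, 220.1]
orientation: [-90.1, -0.0, -101.3]
force: [0.7, 0.2, 0.9]
width: 0.597
```

>>> {"api": "step_arm", "payload": {"targets": [[[0, 0, 0, 0, 0, 0, 0], [0, 0, 0, 0, 0, 0, 0], [0, 0, 0, 0, 0, 0, 0], [0, 0, 0, 0, 0, 0, 0], [0, 0, 0, 0, 0, 0, 0], [0, 0, 0, 0, 0, 0, 0], [0, 0, 0, 0, 0, 0, 0]]]}}

```text
time_s: 11.45
tcp_pos: [554.3, 92.5, 220.8]
orientation: [-90.0, 0.0, -101.3]
force: [-1.6, -0.6, 5.8]
width: 0.174
```

>>> {"api": "step_arm", "payload": {"targets": [[[0, -0.01, 0, 0, 0, 0, 0], [0, -0.03, 0, 0, 0, 0, 0], [0, -0.06, 0, 0, 0, 0, 0], [0, -0.1, 0, 0, 0, 0, 0], [0, -0.15, 0, 0, 0, 0, 0], [0, -0.2, 0, 0, 0, 0, 0], [0, -0.26, 0, 0, 0, 0, 0], [0, -0.32, 0, 0, 0, 0, 0], [0, -0.36, 0, 0, 0, 0, 0], [0, -0.36, 0, 0, 0, 0, 0]]]}}

```text
time_s: 12.28
tcp_pos: [555.2, 93.1, 369.1]
orientation: [-89.6, 0.1, -101.3]
force: [1.3, 1.8, -4.5]
width: 0.174
```

```bash
python3 - <<'E'
from h import *
o=bot.get_obs(); print(o['time_s'],o['tcp_pos'].round(1),o['orientation'].round(2),o['force'].round(1),o['width'],o['qpos'].round(1))
p,d,c=cam('wrist'); cv2.imwrite('pics/w6.png',p[:,:,::-1])
E
```

```text
12.2833 [555.2  93.1 369.1] [ -89.64    0.14 -101.28] [ 1.3  1.8 -4.5] 0.174341323781826 [ 12.4  24.6 -32.1 104.6  15.7  54.8 -37.7]
```

View pics/w6.png

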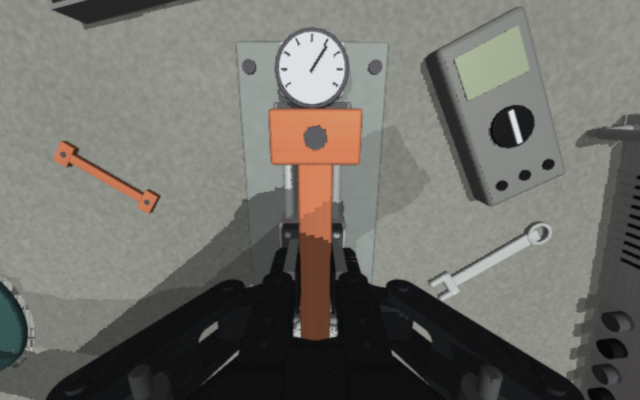

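```bash
python3 - <<'E'
from h import *
a=dict(np.load('w1.npz'))
C=[plane(a,u,16).round(1) for u in [(291,211),(457,183),(460,292)]]; print(C)
for u in [(380,220),(430,250),(360,270)]: print(dep(a,a['d'],u).round(1))
o=bot.get_obs(); print(move(np.array([467,-389,340])-o['tcp_pos']),move(np.array([500,-150,360])-o['tcp_pos']))
E
```

```text
[array([ 343.8, -296.9,   16. ]), array([ 577.9, -303.1,   16. ]), array([ 573.1, -480.8,   16. ])]
[ 468.6 -341.5    2.8]
[ 537.5 -406.     2.9]
[ 426.3 -418.5    3.5]
[1.224  0.0659 0.0208] [ 0.6219  0.0165 -0.0152]
```

>>> {"api": "step_arm", "payload": {"targets": [[[0.03, 0, 0, 0, 0.02, 0, 0], [0.09, 0, 0, 0, 0.05, 0, 0], [0.16, 0, -0.005, 0, 0.08, 0, 0], [0.24, 0, -0.005, 0, 0.11, 0, 0], [0.32, 0, -0.01, 0, 0.14, 0, 0], [0.4, 0, -0.01, 0, 0.17, 0, 0], [0.48, 0, -0.01, 0, 0.2, 0, 0], [0.55, 0, -0.015, 0, 0.22, 0, 0], [0.6, 0, -0.015, 0, 0.22, 0, 0], [0.62, 0, -0.015, 0, 0.22, 0, 0]]]}}

```text
time_s: 13.17
tcp_pos: [498.5, -152.9, 365.0]
orientation: [-90.0, -0.0, -141.2]
force: [0.4, -0.7, -4.9]
width: 0.171
```

```bash
python3 - <<'E'
from h import *
o=bot.get_obs(); print(o['orientation'].round(2),o['width'],o['qpos'].round(1),move(np.array([467,-389,260])-o['tcp_pos']),(o['orientation'][2]+181.4)/180)
E
```

```text
[-8.9980e+01 -1.0000e-02 -1.4118e+02] 0.17134986099337576 [ 30.1  18.8 -19.9 110.9   8.1  51.6 -45.1] [0.4313 0.2627 0.4105] 0.2234572132809488
```

>>> {"api": "step_arm", "payload": {"targets": [[[0.04, 0, 0.04, 0, 0.03, 0, 0], [0.1, 0, 0.1, 0, 0.06, 0, 0], [0.16, 0, 0.15, 0, 0.09, 0, 0], [0.22, 0, 0.21, 0, 0.12, 0, 0], [0.28, 0.02, 0.26, 0, 0.15, 0, 0], [0.33, 0.07, 0.31, 0, 0.18, 0, 0], [0.38, 0.13, 0.36, 0, 0.21, 0, 0], [0.42, 0.19, 0.4, 0, 0.223, 0, 0], [0.431, 0.24, 0.41, 0, 0.223, 0, 0], [0.431, 0.262, 0.41, 0, 0.223, 0, 0], [0.431, 0.262, 0.41, 0, 0.223, 0, 0], [0.431, 0.262, 0.41, 0, 0.223, 0, 0]]]}}

```text
time_s: 14.17
tcp_pos: [467.8, -386.9, 259.7]
orientation: [-90.1, -0.0, 178.8]
force: [-0.2, 0.7, -3.7]
width: 0.17
```

```bash
python3 - <<'E'
from h import *
o=bot.get_obs(); print(o['orientation'].round(2),o['width'],o['qpos'].round(1),move(np.array([467,-389,178])-o['tcp_pos']))
p,d,c=cam('wrist'); cv2.imwrite('pics/w7.png',p[:,:,::-1])
E
```

```text
[-9.0110e+01 -4.0000e-02  1.7883e+02] 0.17036312646248805 [ 41.   33.1  -6.  103.5   4.7  43.7 -58.6] [0.0017 0.2042 0.0056]
```

View pics/w7.png

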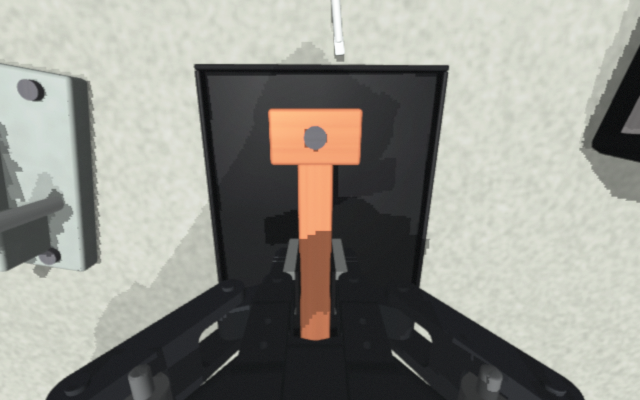

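>>> {"api": "step_arm", "payload": {"targets": [[[0, 0.03, 0, 0, 0, 0, 0], [0, 0.06, 0, 0, 0, 0, 0], [0, 0.09, 0, 0, 0, 0, 0], [0, 0.115, 0, 0, 0, 0, 0], [0, 0.14, 0, 0, 0, 0, 0], [0, 0.16, 0, 0, 0, 0, 0], [0, 0.175, 0, 0, 0, 0, 0], [0, 0.185, 0, 0, 0, 0, 0], [0, 0.195, 0, 0, 0, 0, 0], [0, 0.2, 0, 0, 0, 0, 0], [0, 0.2, 0, 0, 0, 0, 0]]]}}

```text
time_s: 15.13
tcp_pos: [468.2, -387.2, 180.6]
orientation: [-90.0, 0.0, 178.8]
force: [-1.1, -1.0, -3.1]
width: 0.173
```

>>> {"api": "step_arm", "payload": {"targets": [[[0, 0.0025, 0, 0, 0, 0, 0], [0, 0.004, 0, 0, 0, 0, 0], [0, 0.005, 0, 0, 0, 0, 0]]]}}

```text
time_s: 15.38
tcp_pos: [468.3, -387.3, 178.9]
orientation: [-90.0, 0.1, 178.8]
force: [-0.2, -0.3, -3.3]
width: 0.17
```

>>> {"api": "step_arm", "payload": {"targets": [[[0, 0.0025, 0, 0, 0, 0, 0], [0, 0.005, 0, 0, 0, 0, 0], [0, 0.005, 0, 0, 0, 0, 0]]]}}

```text
time_s: 15.63
tcp_pos: [468.5, -387.4, 178.0]
orientation: [-90.0, 0.1, 178.8]
force: [-2.2, 1.8, 3.8]
width: 0.173
```

>>> {"api": "step_arm", "payload": {"targets": [[[0, 0.0015, 0, 0, 0, 0, 0], [0, 0.003, 0, 0, 0, 0, 0], [0, 0.003, 0, 0, 0, 0, 0]]]}}

```text
time_s: 15.88
tcp_pos: [468.5, -387.4, 177.9]
orientation: [-90.0, 0.1, 178.8]
force: [-2.7, 3.3, 8.7]
width: 0.173
```

>>> {"api": "step_arm", "payload": {"targets": [[[0, 0, 0, 0, 0, 0, 0.18], [0, 0, 0, 0, 0, 0, 0.19], [0, 0, 0, 0, 0, 0, 0.2], [0, 0, 0, 0, 0, 0, 0.22], [0, 0, 0, 0, 0, 0, 0.28], [0, 0, 0, 0, 0, 0, 0.35], [0, 0, 0, 0, 0, 0, 0.5], [0, 0, 0, 0, 0, 0, 0.5]]]}}

```text
time_s: 16.55
tcp_pos: [468.6, -387.4, 177.9]
orientation: [-90.0, 0.1, 178.8]
force: [-0.4, 0.6, -0.3]
width: 0.5
```

>>> {"api": "step_arm", "payload": {"targets": [[[0, -0.03, 0, 0, 0, 0, 0.5], [0, -0.08, 0, 0, 0, 0, 0.5], [0, -0.16, 0, 0, 0, 0, 0.5], [0, -0.25, 0, 0, 0, 0, 0.5], [0, -0.34, 0, 0, 0, 0, 0.5], [0, -0.42, 0, 0, 0, 0, 0.5], [0, -0.45, 0, 0, 0, 0, 0.5], [0, -0.45, 0, 0, 0, 0, 0.5]]]}}

```text
time_s: 17.22
tcp_pos: [469.1, -387.9, 362.8]
orientation: [-89.7, 0.5, 178.8]
force: [-0.4, 0.2, -0.0]
width: 0.498
```

```bash
python3 - <<'E'
from h import *
o=bot.get_obs(); print(o['time_s'],o['tcp_pos'].round(1),o['force'].round(1),o['width'])
p,d,c=cam('wrist'); t,dt,ct=cam('top')
m=cv2.inRange(cv2.cvtColor(p,cv2.COLOR_RGB2HSV),(3,100,50),(20,255,255)); n,l,s,ce=cv2.connectedComponentsWithStats(m)
i=1+np.argmax(s[1:,4]); ys,xs=np.nonzero(cv2.erode((l==i).astype(np.uint8),np.ones((3,3)))); P=np.array([dep(c,d,(x,y)) for x,y in zip(xs[::3],ys[::3])])
P=P[(P[:,2]>-20)&(P[:,2]<60)]; A=np.c_[P[:,:2]-P[:,:2].mean(0),np.ones(len(P))]; k=np.linalg.lstsq(A,P[:,2],rcond=None)[0]; print('slopes,z',k.round(3),'min',P.min(0).round(),'max',P.max(0).round())
g=cv2.resize(t[165:275,350:500],(600,440)); g2=cv2.resize(p,(704,440))
g=np.hstack([g[:, :],g2[:, :]]); g=cv2.resize(g,(800,int(440*800/g.shape[1]))); cv2.imwrite('pics/f.png',g[:,:,::-1])
E
```

```text
17.2167 [ 469.1 -387.9  362.8] [-0.4  0.2 -0. ] 0.497800410981557
slopes,z [3.0000e-03 4.0000e-03 1.4761e+01] min [ 368. -409.    6.] max [ 546. -367.   16.]
```

View pics/f.png

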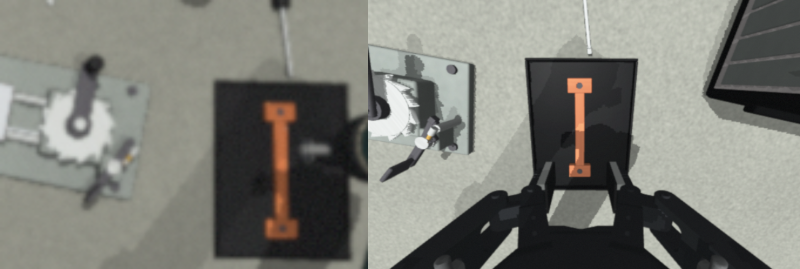

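```bash
python3 -c "
from bench import bot
print(bot.sign_off())"
```

```text
the job is handed in; nothing more can be done
None
```

The job is handed in at about 17 s of robot time. The pawl is off, the crank is home and the coupon lies flat in the black tray. The system reports no verdict.

- **Pawl:** I pushed the thumb tab with closed fingers until the pawl flipped off. The final pictures show it still clear of the wheel. No push force showed in the readings I took after each move, so the pictures are my only evidence that it flipped.
- **Crank:** I eased it back by the knob at about 0.9 rad/s until it met the stop with about 7 N. From the tool position the joint reads about 2.52 rad, and in the last view the knob still points along the tester's +x.
- **Coupon:** I gripped it by the neck and lifted it clear. I lowered it until the fingertips touched the tray floor at low force, then opened the fingers.
- **The last few millimetres:** The fingertips reach below the grip, so the coupon was released about 9 mm above the floor. By calculation it fell at roughly 0.4 m/s, under the 0.6 m/s limit, but I did not measure it.
- **Last check:** The top face measures 14.8 mm high with slopes of at most 0.004, so the coupon is flat on the floor and well inside the walls. The arm was clear above it with no force on the tool. The last view did not show every other thing on the bench, but I saw nothing moved.

One measurement failed: the arm hid the coupon from the top camera, so the two-view height check gave wrong values. I relied on the wrist camera's depth reading (66 to 68 mm) and the given 68 mm instead.

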